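Set the screen at its print station and hold the squeegee ready

TASK

Slide the screen carrier along its rail, away from the robot, until it sits in the print station's detent, with the middle of the frame between the two index posts. Then draw the wider of the two squeegees out of the rack and hold it ready to print: blade down and level, about 10 cm above the middle of the screen, blade lying across the rail, and the handle leaning about 45 degrees along the rail, towards either end. Finish while still holding it there; the squeegee must not touch the press, and the small squeegee and the other things on the table stay where they are.

Things in the scene. Friction and masses are not known exactly. Their poses are not given: they have to be found in the camera images.
- press: Fixed base of a small sliding screen press: plate 420 x 110 x 12 mm with two rails, turned up to 0.15 rad. Origin: centre of the underside. x runs along the rail, away from the robot; y across it. A dark cross bar at x = +70 mm ends in two square index posts (16 mm thick, 56 mm high) at y = -110 and +110 mm: the print station.
- carrier (a joint): Screen carrier on the rail, 170 (x) x 176 (y) mm; wooden frame 18 mm wide, top 58 mm above the table, round a teal screen. Value: m of travel along press x, 0 near stop, 0.17 far stop; frame centre at press x = value - 0.05. Print station at 0.12, between the posts: a spring detent, about 8 N to enter or leave, else about 2 N friction. Stays where left.
- tab_top (a point): Middle of the top of the carrier's steel push tab: upright plate 14 mm thick (press x), 30 mm wide (press y), 45 mm high, on the middle of the frame bar nearest the robot. Its top is 103 mm above the table. Push it, or pinch it across its 14 mm. It moves with the carrier, 76 mm nearer the robot than the frame centre. Axes as the press.
- screen_mid (a point): Middle of the upper face of the screen, 42 mm above the table (16 mm below the frame's top); moves with the carrier. Its axes are those of the press.
- rack: Fixed wooden squeegee rack, 170 (x) x 150 (y) x 45 mm high. Origin: centre of its underside. Two slots along y at x = -40 and +40 mm, 12 mm wide, 130 mm long, open upwards, between cheeks 45 mm high. In each stands one squeegee, blade down in the slot, handle resting on the cheeks.
- squeegee: The wider squeegee, 120 mm long, 90 mm high, about 0.2 kg, wood and rubber, in either slot. Origin: middle of the blade's free edge. z points from blade to handle, y along the blade, x through the thickness. Blade 8 mm thick, z = 0 to 28 mm; handle 24 mm thick, z = 28 to 90 mm: pinch it across x at about z = 66 mm. In the rack its edge is 17 mm above the table, 28 mm down the slot.
- small_squeegee: The other squeegee, of the same section and height but only 70 mm long; same axes and origin; stays in its slot.
- ink_jar: Plain jar, 48 mm across, 60 mm high, a bystander between press and rack. Origin: underside.
- tape_roll: Tape roll lying flat, 72 mm across, 24 mm high, a bystander between press and rack. Origin: underside.
- hinge_clamp: Steel hinge clamp, 70 x 40 x 64 mm, a bystander beyond the tape roll. Origin: underside.
- hinge_clamp2: The same clamp, a bystander at the right of the table. Origin: underside.
- paper_cup: Paper cup, 60 mm across, 70 mm high, a bystander at the left. Origin: underside.
- water_bottle: Bottle, 64 mm across, 190 mm high, a bystander at the left. Origin: underside.
- ink_knife: Ink knife (spatula) 160 mm long lying flat, a bystander at the near right. Origin: underside.
Things that resemble listed ones, but are neither listed nor needed, are in the scene too. What is shaped like the squeegee but green or purple is not meant.

How it is judged:
On the way, in this order (a step that is already met when the one before it is completed fails the run):
1. the carrier sits in the print station's detent (within 5 mm) (value of joint carrier between 0.115 and 0.125 m), for 0.3 s.
2. the wider squeegee is drawn clear of the rack (z of squeegee in the frame of rack above 0.06 m and contact force between squeegee and rack below 0.1 N), for 0.2 s.
At the end, for the whole second after the job is handed in: Carrier joint 0.115 to 0.125. Only the fingers hold the wider squeegee, at rest: blade edge middle 55-160 mm above the screen and within 40 mm of its middle from above, handle up and leaning 32-58 degrees, length level within 11 degrees and across the rail within 12 degrees (all of step 1 and z of squeegee in the frame of screen_mid between 0.055 and 0.16 m and horizontal distance between squeegee and screen_mid below 0.04 m and angle between squeegee's own z axis and vertical between 0.56 and 1.01 rad and angle between squeegee's own y axis and vertical between 1.37 and 1.77 rad and angle between the y axis of squeegee and the y axis of press, either way round below 0.22 rad and linear speed of squeegee below 0.03 m/s and contact force between squeegee and the fingers above 1 N and contact force between squeegee and press below 0.1 N and contact force between squeegee and rack below 0.1 N); the arm keeps its last pose, push and grip.
It fails at once if the squeegee touches the press or its screen (contact force between squeegee and press above 0.5 N).
It fails at once if the small squeegee is disturbed by more than 30 mm (distance of small_squeegee from where it was at the start of the episode above 0.03 m).
It fails at once if another thing on the table is shifted by more than 40 mm (distance of any of ink_jar, tape_roll, hinge_clamp, hinge_clamp2, paper_cup, water_bottle, ink_knife from where it was at the start of the episode above 0.04 m).
It also fails if it takes over 58 s, if anything falls off the work surface, if the arm or the gripper's body presses on something with over 40 N, if the wrist force passes 120 N, or if a joint passes its speed limit or range.

ROBOT

A 6-joint arm with a two-finger parallel gripper is mounted at the origin on the work surface. World frame = base frame: x ahead of the robot, y to its left, z up, the work surface at z = 0. Lengths are in m, angles in rad, forces in N, time in s.
With the tool pointing down it reaches from about 0.325 to 1 m from the base axis. Payload 5.1 kg.
Tool frame: the origin (TCP) lies midway between the tips of the shut fingers; the grasp point (between the pads) lies 19 mm behind it; z points along the fingers, y is the line along which they close (so a half turn about z gives the same grasp; the last joint's range is limited). The gripper opens to 85 mm and grips with 20 to 120 N. Pads are 22 mm wide; open, the fingers measure 114 mm over their backs; the gripper's body (76 mm by 85 mm) begins 54 mm behind the grasp point. The pads swing forward as they close: fully open they stand 13 mm farther back than shut.
Start: joints at [1.14, 0.124, 1.65, -0, 1.367, -0.083], TCP at [0.222, 0.611, 0.231] pointing down, gripper open.
Joint ranges: [-2.61, 2.61], [-1.02, 2.33], [0.03, 2.71], [-1.35, 4.49], [0.32, 2.68], [-2.91, 2.91]. Speed limits (rad/s): [2.57, 2.57, 3.14, 3.14, 3.14, 3.14].

INTERFACE

Orientations are given as a 3x3 rotation matrix whose columns are the frame's x, y, z axes.
In Python, from cell import arm gives the robot as it stands.
- The arm moves only by the tool arm_command, never from a script. Its argument "targets" is a list that holds one entry, the list of rows, each a list of 5 numbers: the closure, from 0 (fully open) to 1 (shut), then the shift along the tool's x, y, z in m, then the turn about the tool's z in degrees. In form: [[[hand, dx, dy, dz, yaw], ...]]. A call has 1 to 12 rows; each row shifts and turns the commanded pose from where the row before left it, along the tool's axes as they then stand; what a row does not reach is not made up. A row lasts 1/8 s, in which the tool goes at most 62.5 mm and 10.7 degrees, less where a joint would pass 70% of its speed; a pose out of reach is approached as far as the arm can. A call with a gripper value outside its range is refused whole. The fingers move at their own pace and stop on an object; "force" is the grip in N (left out, the last holds). Time passes only in rows, so rows that do not move let the fingers close. It gives the time, the measured TCP pose, the force, the opening and the grip force at its end, in the units of the state.
- arm.get_state(): the state, without advancing time (a new reading comes with each control period).
- arm.snapshot(name): name is "scene" or "top" or "wrist"; returns (picture, depth): 420x560x3 uint8, red, green, blue; 420x560 float32, m along the optical axis (not along the pixel's ray), 0 where there is no reading.
- arm.get_calibration(name): a dict with "fx", "fy", "cx", "cy" (pixels), "world_from_camera" (4x4, takes a point from camera to world coordinates). Camera axes: x right, y up, looking along -z (the intrinsics and any distortion apply to the point x, -y, -z); pixel columns grow to the right and rows downward; lengths in m; the calibration is good to about 2 mm. A picture is of the moment at which its call begins: read the wrist's pose just before it. get_calibration takes no time and is no camera call; for the wrist camera it gives the pose at the moment of the call.
- arm.close_job(): hands the job in; it is judged then, once.
The state is a dict: "time_s": time; "joint_pos": joint angles; "dq": joint speeds; "joint_torque": joint torques, N m; "ee_pos": TCP position; "tool_rot": TCP orientation; "ft_force": force on the tool from outside, world axes, zero at the start; "ft_torque": the same for the moment, N m; "opening": finger opening in m; "gripper_force": force on a finger pad.
Only numpy, scipy, OpenCV 4.12 (cv2) and the standard library are available. Lean on these libraries where they do the work, as an engineer would, in place of code of your own. Each camera call takes 0.05 s, during which the arm holds its last target. There are 200 camera calls.

## Working session

There is one attempt and no reset: what is moved stays moved. The work goes in short steps, Python scripts to look and compute and a tool call to move; the robot and the scene stay as the last step left them, time stands still between calls to the robot, and variables do not carry over. Pictures are saved under pics/ and viewed, at most 10 in all, crops included, and the job is handed in when it is done.

Besides the shell and the picture viewer there is one more tool, called in YAML: its name, and indented under it one key for each argument. arm_command: Moves the arm, as the interface text tells. Its arguments: {"type":"object","properties":{"targets":{"type":"array","items":{"type":"array","items":{"type":"array","items":{"type":"number"}}}},"force":{"type":"number"}},"required":["targets"]}

```bash
mkdir -p pics; ls; python3 - <<'E'
from cell import arm
import cv2,numpy as np
for n in("scene","top"):
    p,d=arm.snapshot(n); cv2.imwrite(f"pics/{n}0.png",p[:,:,::-1]); np.save(f"{n}_d.npy",d)
    c=arm.get_calibration(n); print(n,{k:np.round(v,4).tolist() for k,v in c.items()}, (d>0).mean())
s=arm.get_state(); print(s['time_s'],np.round(s['tool_rot'],3).tolist())
E
```

```text
pics
scene {'fx': 516.2851, 'fy': 516.2851, 'cx': 285.1099, 'cy': 207.3, 'world_from_camera': [[0.802, -0.4757, 0.3612, 1.1099], [0.597, 0.6209, -0.508, -0.7695], [0.0174, 0.6231, 0.782, 1.2829], [0.0, 0.0, 0.0, 1.0]]} 0.9958503401360544
top {'fx': 515.9973, 'fy': 515.9973, 'cx': 280.6116, 'cy': 209.7078, 'world_from_camera': [[-0.0191, 0.9874, -0.1571, 0.2947], [-0.9998, -0.0192, 0.0009, -0.0169], [-0.0021, 0.1571, 0.9876, 1.6446], [0.0, 0.0, 0.0, 1.0]]} 0.9958971088435374
0.1 [[-0.94, 0.341, -0.001], [0.341, 0.94, -0.002], [0.0, -0.002, -1.0]]
```

View pics/top0.png

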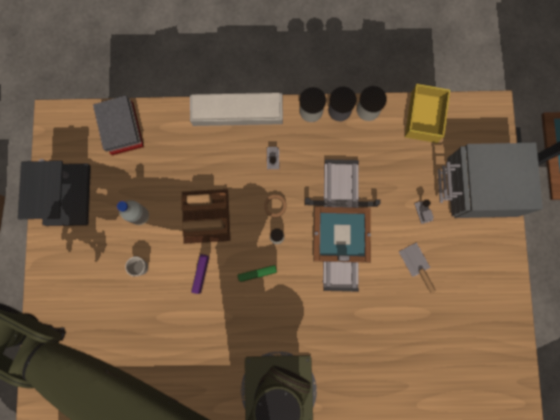

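View pics/scene0.png

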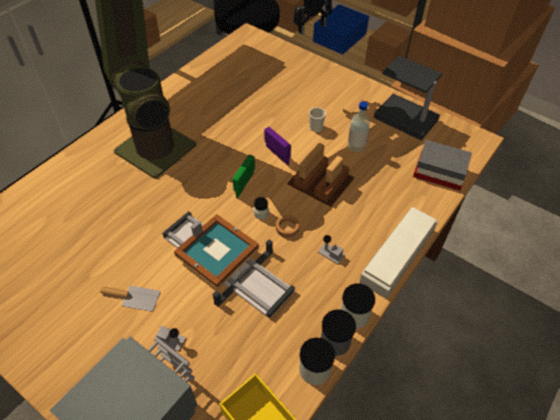

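The top view shows the press with its carrier at about (342,234), posts at (308,203) and (376,203), and the push tab near (343,257). The rack is at (206,216) with a short handle in the far slot (199,198) and a long one in the near slot (204,225). The green and purple decoys lie nearer the robot.

```bash
cat > h.py <<'E'
from cell import arm
import cv2,numpy as np
def pts(d,c):
    v,u=np.indices(d.shape); P=np.stack([(u-c['cx'])/c['fx']*d,-(v-c['cy'])/c['fy']*d,-d],-1)
    T=np.array(c['world_from_camera']); return P@T[:3,:3].T+T[:3,3]
def rect(xy):
    return cv2.minAreaRect((xy*1000).astype(np.float32))
E
python3 - <<'E'
from h import *
for n in("top","scene"):
    d=np.load(f"{n}_d.npy"); P=pts(d,arm.get_calibration(n)); 
    if n=="top": W=P; print("table z",np.median(P[300:320,300:330,2]))
    def sel(x0,x1,y0,y1,z0,z1):
        m=(P[...,0]>x0)&(P[...,0]<x1)&(P[...,1]>y0)&(P[...,1]<y1)&(P[...,2]>z0)&(P[...,2]<z1)&(d>0); return P[m]
    if n=="top":
        for nm,(u,v) in dict(frame=(342,234),postL=(308,203),postR=(376,203),tab=(343,257),rack=(206,216),sm=(199,198),wide=(204,225)).items():
            print(nm,np.round(P[v,u],3))
        fc=P[234,342]; rc=P[216,206]
    def box(c,r,z0,z1): return sel(c[0]-r,c[0]+r,c[1]-r,c[1]+r,z0,z1)
    f=box(fc,.14,.05,.066); print(n,"frame",rect(f[:,:2]),len(f))
    t=box(fc,.14,.075,.12); print("tab",len(t),np.round(t.mean(0),4),rect(t[:,:2]))
    h=box(rc,.13,.095,.12); lab=cv2.connectedComponents
    for q in (h,): 
        crit=(cv2.TERM_CRITERIA_EPS+cv2.TERM_CRITERIA_MAX_ITER,50,1e-5)
        _,L,C=cv2.kmeans(q[:,:2].astype(np.float32),2,None,crit,5,0)
        for k in(0,1):
            a=q[L[:,0]==k]; print("sq",len(a),rect(a[:,:2]),np.median(a[:,2]))
    r=box(rc,.13,.036,.052); print("rack",rect(r[:,:2]),len(r))
    o=sel(.3,.9,-.5,.4,.02,.3)
p=cv2.imread("pics/top0.png"); a=cv2.resize(p[160:300,110:400],None,fx=2.75,fy=2.75,interpolation=cv2.INTER_CUBIC); cv2.imwrite("pics/crop.png",np.clip(a*1.5,0,255).astype('uint8'))
E
```

```text
table z 0.0003871111687439033
frame [ 0.469 -0.209  0.042]
postL [ 0.57  -0.105  0.041]
postR [ 0.563 -0.317  0.054]
tab [ 0.394 -0.202  0.098]
rack [0.539 0.221 0.009]
sm [0.579 0.227 0.111]
wide [0.497 0.212 0.112]
top frame ((482.79779052734375, -207.83502197265625), (234.96124267578125, 197.82424926757812), 87.04153442382812) 1022
tab 54 [ 0.3936 -0.203   0.097 ] ((393.5387878417969, -202.6357421875), (28.851112365722656, 14.266430854797363), 86.76615905761719)
sq 324 ((501.12237548828125, 221.19122314453125), (24.847639083862305, 119.39749145507812), 2.6171867847442627) 0.1053744300848336
sq 184 ((580.5027465820312, 231.72581481933594), (24.55632209777832, 68.48106384277344), 2.1008660793304443) 0.10603505819149561
rack ((541.3973388671875, 223.42108154296875), (129.94503784179688, 141.70053100585938), 2.2871241569519043) 649
scene frame ((487.32373046875, -207.96620178222656), (236.8196258544922, 201.06788635253906), 87.31977081298828) 1072
tab 91 [ 0.3995 -0.2061  0.0912] ((398.5438537597656, -203.5698699951172), (30.991863250732422, 18.922298431396484), 87.1922836303711)
sq 143 ((584.6857299804688, 232.18585205078125), (26.884307861328125, 72.7247085571289), 2.4116556644439697) 0.10497665048556759
sq 238 ((505.50048828125, 219.88421630859375), (26.962459564208984, 127.19329071044922), 2.993128776550293) 0.10521587972435509
rack ((510.5775451660156, 220.04867553710938), (203.21730041503906, 145.5758819580078), 4.166792869567871) 579
```

View pics/crop.png

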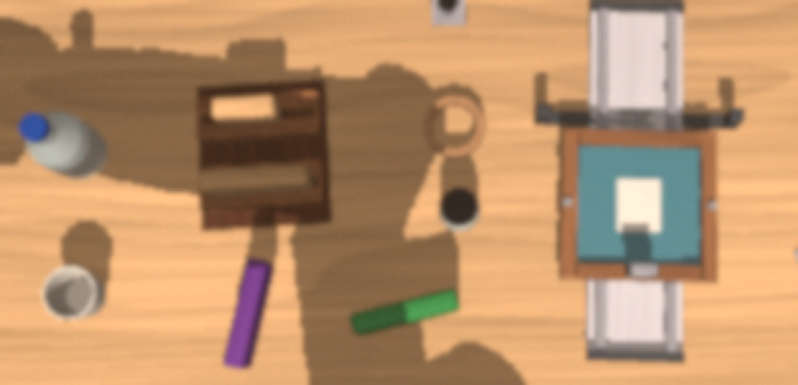

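The crop confirms it: the rail is turned about −3°, the wide squeegee is in the near slot and the small one in the far slot. Next I'll turn the tool so it closes along the rail and move towards the tab.

arm_command:
  targets:
    - [[0.3,0,0,0,10.4],[0.3,0,0,0,10.4],[0.3,0,0,0,10.4],[0.3,0,0,0,10.4],[0.3,0,0,0,10.4],[0.3,0,0,0,10.4],[0.3,0,0,0,10.5],[0.3,-0.045,0.043,0,0],[0.3,-0.045,0.043,0,0],[0.3,-0.045,0.043,0,0],[0.3,-0.045,0.043,0,0],[0.3,-0.045,0.042,0,0]]
  force: 40

```text
time_s: 1.6
ee_pos: [0.425, 0.374, 0.2309]
tool_rot: [[0.049, 0.999, -0.0], [0.999, -0.049, -0.0], [-0.0, -0.0, -1.0]]
ft_force: [-0.2, -0.1, -0.4]
opening: 0.06
gripper_force: 0.0
```

```bash
cat >> h.py <<'E'
def rel(target,yaz=None):
    "tool-frame shift to a world target"
    s=arm.get_state(); R=np.array(s['tool_rot']); p=np.array(s['ee_pos'])
    print("t",s['time_s'],"p",p.round(4),"shift",(R.T@(np.array(target)-p)).round(4),"z",R[:,2].round(3),"yaz",np.degrees(np.arctan2(R[1,1],R[0,1])).round(2),"open",round(s['opening'],4),"grip",round(s['gripper_force'],1),"ft",np.round(s['ft_force'],1),"q",np.round(s['joint_pos'],2))
E
python3 -c "
from h import *
rel([.396,-.2035,.2])"
```

```text
t 1.6 p [0.425  0.374  0.2309] shift [-5.782e-01 -5.000e-04  3.100e-02] z [-0. -0. -1.] yaz -2.82 open 0.06 grip 0.0 ft [-0.2 -0.1 -0.4] q [ 0.63 -0.06  1.84 -0.    1.36  0.68]
```

arm_command:
  targets:
    - [[0.3,-0.058,0,0,0],[0.3,-0.058,0,0,0],[0.3,-0.058,0,0,0],[0.3,-0.058,0,0,0],[0.3,-0.058,0,0,0],[0.3,-0.058,0,0,0],[0.3,-0.058,0,0,0],[0.3,-0.058,0,0,0],[0.3,-0.058,0,0,0],[0.3,-0.058,0,0,0],[0.3,0,0,0,0]]

```text
time_s: 2.98
ee_pos: [0.3946, -0.2065, 0.2309]
tool_rot: [[0.055, 0.998, -0.001], [0.998, -0.055, 0.0], [0.0, -0.001, -1.0]]
ft_force: [0.0, -0.9, 0.5]
opening: 0.0597
gripper_force: 0.0
```

```bash
python3 - <<'E'
from h import *
rel([.396,-.2035,.072])
c=arm.get_calibration("wrist"); p,d=arm.snapshot("wrist"); cv2.imwrite("pics/w1.png",p[:,:,::-1])
P=pts(d,c); m=(P[...,2]>.085)&(P[...,2]<.12)&(d>0)&(P[...,1]<-.1)&(P[...,0]<.5); 
print("tab wrist",m.sum(),rect(P[m][:,:2]) if m.sum()>5 else 0,P[m].mean(0))
m=(P[...,2]>.048)&(P[...,2]<.064)&(d>0);q=P[m];print("z5 rect",rect(q[:,:2]),q.min(0),q.max(0))
E
```

```text
t 2.975 p [ 0.3946 -0.2065  0.2309] shift [0.003  0.0014 0.1589] z [-0.001  0.    -1.   ] yaz -3.18 open 0.0597 grip 0.0 ft [ 0.  -0.9  0.5] q [-0.6  -0.35  2.09 -0.    1.41 -0.55]
tab wrist 522 ((393.71240234375, -204.34039306640625), (29.665515899658203, 13.58466911315918), 86.83307647705078) [ 0.3940546  -0.20300257  0.09844901]
z5 rect ((480.5445556640625, -286.2733154296875), (389.5710754394531, 198.0713348388672), 87.81594848632812) [ 0.38133008 -0.48418116  0.04800231] [ 0.58685267 -0.09488475  0.06399764]
```

View pics/w1.png

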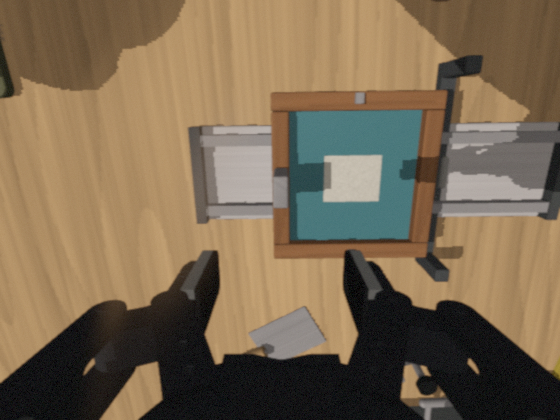

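The wrist view shows the tab at (281,186), between the open fingers in the closing direction. The frame spans (272–446, 90–258) and the posts are at (462,66) and (434,268).

```bash
cat > fr.py <<'E'
from h import *
def frame(P,d):
    "frame centre/yaw and posts from heights"
    c=(P[...,2]>.050)&(P[...,2]<.064)&(d>0)&(P[...,1]<-.08)&(P[...,1]>-.34)&(P[...,0]>.33)&(P[...,0]<.65)
    n,L,S,_=cv2.connectedComponentsWithStats(c.astype(np.uint8))
    for i in range(1,n):
        if S[i,4]>15: print(S[i].tolist(),[np.round(x,1).tolist() for x in rect(P[L==i][:,:2])])
E
python3 - <<'E'
from fr import *
c=arm.get_calibration("wrist"); p,d=arm.snapshot("wrist"); frame(pts(d,c),d)
E
```

```text
[460, 58, 23, 19, 361] [[578.8, -103.1], [15.7, 16.9], 86.2]
[270, 93, 177, 168, 9663] [[469.7, -208.1], [175.9, 169.8], 87.5]
[431, 269, 18, 15, 228] [[569.0, -321.8], [15.6, 16.7], 84.7]
```

arm_command:
  targets:
    - [[0.3,0.002,0,0.05,0],[0.3,0,0,0.05,0],[0.3,0,0,0.04,0],[0.3,0,0,0.02,0],[0.3,0,0,0,0],[1,0,0,0,0],[1,0,0,0,0],[1,0,0,0,0],[1,0,0,0,0]]
  force: 60

```text
time_s: 4.2
ee_pos: [0.3965, -0.2018, 0.0729]
tool_rot: [[0.049, 0.999, 0.002], [0.999, -0.049, -0.001], [-0.001, 0.002, -1.0]]
ft_force: [-1.5, 2.3, 6.5]
opening: 0.0129
gripper_force: 60.7
```

arm_command:
  targets:
    - [[1,0,0.012,0,0],[1,0,0.016,0,0],[1,0,0.018,0,0],[1,0,0.018,0,0],[1,0,0.016,0,0],[1,0,0.012,0,0],[1,0,0.008,0,0],[1,0,0.004,0,0],[1,0,0,0,0],[1,0,0,0,0]]

```text
time_s: 5.45
ee_pos: [0.5, -0.2063, 0.0729]
tool_rot: [[0.049, 0.999, 0.0], [0.999, -0.049, 0.001], [0.001, 0.0, -1.0]]
ft_force: [-2.2, 3.8, 7.3]
opening: 0.0129
gripper_force: 60.9
```

```bash
python3 - <<'E'
from fr import *
rel([.5,-.206,.2])
for n in("wrist","top"):
    c=arm.get_calibration(n); p,d=arm.snapshot(n); frame(pts(d,c),d)
E
```

```text
t 5.45 p [ 0.5    -0.2063  0.0729] shift [ 0.0004  0.     -0.1271] z [ 0.     0.001 -1.   ] yaz -2.8 open 0.0129 grip 60.9 ft [-2.2  3.8  7.3] q [-0.49  0.04  2.02  0.    1.08 -0.44]
[419, 11, 43, 41, 1523] [[579.2, -103.0], [16.4, 16.8], 87.5]
[262, 82, 298, 164, 15219] [[567.1, -166.8], [85.0, 148.3], 87.5]
[483, 136, 77, 238, 4112] [[638.0, -227.3], [147.1, 25.2], 89.4]
[267, 324, 37, 35, 1006] [[500.1, -270.2], [25.4, 22.7], 86.2]
[396, 348, 17, 15, 115] [[575.4, -284.3], [4.7, 11.8], 56.1]
[314, 176, 57, 51, 461] [[571.8, -211.7], [155.9, 181.3], 0.0]
[305, 197, 5, 6, 24] [[578.4, -101.5], [12.6, 16.1], 88.1]
[375, 199, 6, 4, 18] [[572.3, -322.0], [17.0, 9.5], 74.3]
[331, 221, 7, 6, 19] [[501.9, -184.8], [20.6, 13.5], 70.2]
```

arm_command:
  targets:
    - [[0.35,0,0,0,0],[0.35,0,0,0,0],[0.35,0,0,0,0],[0.35,0,0,-0.03,0],[0.35,0,0,-0.05,0],[0.35,0,0,-0.06,0],[0.35,0,0,-0.06,0],[0.35,0,0,0,0]]

```text
time_s: 6.55
ee_pos: [0.5022, -0.2082, 0.2786]
tool_rot: [[0.05, 0.999, 0.011], [0.999, -0.05, -0.006], [-0.005, 0.011, -1.0]]
ft_force: [0.2, -0.3, 0.2]
opening: 0.0555
gripper_force: 0.0
```

```bash
python3 - <<'E'
from fr import *
rel([.503,.2205,.27])
c=arm.get_calibration("wrist"); p,d=arm.snapshot("wrist"); P=pts(d,c); frame(P,d)
m=(P[...,2]>.085)&(P[...,2]<.12)&(d>0)&(P[...,1]<-.1)&(P[...,0]<.6)&(P[...,1]>-.3); print(rect(P[m][:,:2]))
E
```

```text
t 6.55 p [ 0.5022 -0.2082  0.2786] shift [ 0.4282 -0.0205  0.0061] z [ 0.011 -0.006 -1.   ] yaz -2.84 open 0.0555 grip 0.0 ft [ 0.2 -0.3  0.2] q [-0.49 -0.15  1.84 -0.    1.44 -0.44]
[337, 66, 16, 17, 247] [[579.1, -103.0], [15.9, 16.5], 87.0]
[268, 95, 141, 148, 6327] [[571.9, -212.6], [175.7, 162.9], 87.6]
[329, 251, 10, 14, 120] [[566.9, -322.2], [16.8, 11.5], 84.2]
((499.89996337890625, -209.05447387695312), (29.831193923950195, 13.81128978729248), 87.07909393310547)
```

The carrier sits within about 2 mm of the post line. The rows can't tilt the tool directly, so I'll see what the arm does at the edge of its reach while the hand is empty and high.

arm_command:
  targets:
    - [[0.35,0.052,0,-0.03,0],[0.35,0.052,0,-0.03,0],[0.35,0.052,0,-0.03,0],[0.35,0.052,0,-0.03,0],[0.35,0,0.06,0,0],[0.35,0,0.06,0,0],[0.35,0,0.06,0,0],[0.35,0,0.06,0,0],[0.35,0,0.06,0,0],[0.35,0,0.06,0,0],[0.35,0,0.06,0,0],[0.35,0,0.06,0,0]]

```text
time_s: 8.1
ee_pos: [0.9609, -0.0218, 0.3871]
tool_rot: [[0.05, 0.999, -0.001], [0.999, -0.05, 0.0], [0.0, -0.001, -1.0]]
ft_force: [1.8, 0.2, 0.4]
opening: 0.0553
gripper_force: 0.0
```

```bash
python3 -c "
from h import *
rel([1.0,0,.4])"
```

```text
t 8.1 p [ 0.9609 -0.0218  0.3871] shift [ 0.0237  0.038  -0.0129] z [-0.001  0.    -1.   ] yaz -2.84 open 0.0553 grip 0.0 ft [1.8 0.2 0.4] q [-0.08  0.97  0.22  0.    1.95 -0.03]
```

Near the limit (q3 is 0.22). I'll push a bit further and watch.

arm_command:
  targets:
    - [[0.35,0,0.05,0,0],[0.35,0,0.05,0,0],[0.35,0,0.05,0,0],[0.35,0,0.05,0,0]]

```text
time_s: 8.6
ee_pos: [1.0216, -0.028, 0.3369]
tool_rot: [[0.049, 0.994, 0.101], [0.999, -0.049, -0.002], [0.003, 0.101, -0.995]]
ft_force: [0.2, 0.9, 1.5]
opening: 0.0554
gripper_force: 0.0
```

```bash
python3 -c "
from h import *
rel([1.0,0,.4])"
```

```text
t 8.6 p [ 1.0216 -0.028   0.3369] shift [ 0.0271 -0.0165 -0.065 ] z [ 0.101 -0.002 -0.995] yaz -2.85 open 0.0554 grip 0.0 ft [0.2 0.9 1.5] q [-0.08  1.14  0.03  0.01  1.87 -0.03]
```

The tool tilts outward at the edge of reach, as I'd hoped. I'll keep going.

arm_command:
  targets:
    - [[0.35,0,0.06,0,0],[0.35,0,0.06,0,0],[0.35,0,0.06,0,0],[0.35,0,0.06,0,0]]

```text
time_s: 9.1
ee_pos: [1.0732, -0.0342, 0.3065]
tool_rot: [[0.049, 0.97, 0.24], [0.999, -0.049, -0.006], [0.005, 0.24, -0.971]]
ft_force: [0.4, 0.9, 0.3]
opening: 0.0555
gripper_force: 0.0
```

```bash
python3 -c "
from h import *
rel([1.0,0,.4])"
```

```text
t 9.1 p [ 1.0732 -0.0342  0.3065] shift [ 0.031  -0.0503 -0.1085] z [ 0.24  -0.006 -0.971] yaz -2.88 open 0.0555 grip 0.0 ft [0.4 0.9 0.3] q [-0.09  1.18  0.03  0.01  1.69 -0.03]
```

The tool goes 14° over. The tilt can be made, so I'll undo it at the inner limit of reach by pushing the other way, which tests both directions.

arm_command:
  targets:
    - [[0.35,0.003,-0.055,-0.015,0],[0.35,0.003,-0.055,-0.015,0],[0.35,0.003,-0.055,-0.015,0],[0.35,0.003,-0.055,-0.015,0],[0.35,0.003,-0.055,-0.015,0],[0.35,0.003,-0.055,-0.015,0],[0.35,0.003,-0.055,-0.015,0],[0.35,0.003,-0.055,-0.015,0],[0.35,0.003,-0.055,-0.015,0],[0.35,0.003,-0.055,-0.015,0],[0.35,0.003,-0.055,-0.015,0]]

```text
time_s: 10.48
ee_pos: [0.5009, 0.0243, 0.3266]
tool_rot: [[0.049, 0.969, 0.24], [0.999, -0.049, -0.007], [0.005, 0.24, -0.971]]
ft_force: [0.0, 0.2, 0.8]
opening: 0.0551
gripper_force: 0.0
```

```bash
python3 -c "
from h import *
rel([.35,0.03,.35])"
```

```text
t 10.475 p [0.5009 0.0243 0.3266] shift [-0.0015 -0.1409 -0.0591] z [ 0.24  -0.007 -0.971] yaz -2.88 open 0.0551 grip 0.0 ft [0.  0.2 0.8] q [-0.06 -0.41  1.98  0.01  1.33 -0.02]
```

arm_command:
  targets:
    - [[0.35,0,-0.05,-0.0125,0],[0.35,0,-0.05,-0.0125,0],[0.35,0,-0.05,-0.0125,0],[0.35,0,-0.05,-0.0125,0],[0.35,0,-0.03,0,0]]

```text
time_s: 11.1
ee_pos: [0.2801, 0.038, 0.3227]
tool_rot: [[0.05, 0.972, 0.231], [0.999, -0.049, -0.009], [0.003, 0.231, -0.973]]
ft_force: [-5.2, -1.8, 3.5]
opening: 0.0559
gripper_force: 0.0
```

```bash
python3 -c "
from h import *
rel([.35,0.03,.35])"
```

```text
t 11.1 p [0.2801 0.038  0.3227] shift [-0.0044  0.0747 -0.0103] z [ 0.231 -0.009 -0.973] yaz -2.91 open 0.0559 grip 0.0 ft [-5.2 -1.8  3.5] q [-0.06 -1.02  2.31  0.01  1.62 -0.01]
```

arm_command:
  targets:
    - [[0.35,0,-0.05,0,0],[0.35,0,-0.05,0,0],[0.35,0,-0.05,0,0]]

```text
time_s: 11.48
ee_pos: [0.2425, 0.0836, 0.3153]
tool_rot: [[0.057, 0.987, 0.152], [0.998, -0.052, -0.037], [-0.029, 0.154, -0.988]]
ft_force: [0.4, -0.3, 0.5]
opening: 0.0554
gripper_force: 0.0
```

```bash
python3 -c "
from h import *
rel([.35,0.03,.35])"
```

```text
t 11.475 p [0.2425 0.0836 0.3153] shift [-0.0484  0.1142 -0.0159] z [ 0.152 -0.037 -0.988] yaz -3.0 open 0.0554 grip 0.0 ft [ 0.4 -0.3  0.5] q [ 0.19 -1.02  2.31 -0.07  1.71  0.23]
```

arm_command:
  targets:
    - [[0.35,-0.055,0.0,0,0],[0.35,-0.04,-0.04,0,0],[0.35,0,-0.05,0,0]]

```text
time_s: 11.85
ee_pos: [0.2409, 0.0035, 0.3278]
tool_rot: [[0.066, 0.994, 0.083], [0.997, -0.063, -0.042], [-0.037, 0.086, -0.996]]
ft_force: [0.8, -0.8, -0.3]
opening: 0.0555
gripper_force: 0.0
```

```bash
python3 -c "
from h import *
rel([.35,0.03,.35])"
```

```text
t 11.85 p [0.2409 0.0035 0.3278] shift [ 0.0328  0.1088 -0.0141] z [ 0.083 -0.042 -0.996] yaz -3.6 open 0.0555 grip 0.0 ft [ 0.8 -0.8 -0.3] q [-0.18 -1.02  2.29 -0.03  1.78 -0.12]
```

arm_command:
  targets:
    - [[0.35,-0.06,0.02,0,0],[0.35,-0.02,0,0,0],[0.35,0.02,-0.045,0,0],[0.35,0.02,-0.045,0,0]]

```text
time_s: 12.35
ee_pos: [0.2255, -0.0331, 0.3385]
tool_rot: [[0.058, 0.997, 0.042], [0.998, -0.057, -0.034], [-0.031, 0.044, -0.999]]
ft_force: [0.5, -0.2, 1.3]
opening: 0.0553
gripper_force: 0.0
```

```bash
python3 -c "
from h import *
rel([.35,0.03,.35])"
```

```text
t 12.35 p [ 0.2255 -0.0331  0.3385] shift [ 0.0699  0.1211 -0.0083] z [ 0.042 -0.034 -0.999] yaz -3.26 open 0.0553 grip 0.0 ft [ 0.5 -0.2  1.3] q [-0.36 -1.02  2.27 -0.02  1.84 -0.31]
```

arm_command:
  targets:
    - [[0.35,-0.06,0.03,0,0],[0.35,-0.03,0.01,0,0],[0.35,0.03,-0.04,0,0],[0.35,0.03,-0.04,0,0],[0.35,0,0,0,0]]

```text
time_s: 12.98
ee_pos: [0.2121, -0.0643, 0.3465]
tool_rot: [[0.052, 0.998, 0.024], [0.998, -0.051, -0.028], [-0.027, 0.026, -0.999]]
ft_force: [0.2, 0.6, 0.6]
opening: 0.0556
gripper_force: 0.0
```

```bash
python3 -c "
from h import *
rel([.35,0.03,.35])"
```

```text
t 12.975 p [ 0.2121 -0.0643  0.3465] shift [ 0.1012  0.1329 -0.0028] z [ 0.024 -0.028 -0.999] yaz -2.94 open 0.0556 grip 0.0 ft [0.2 0.6 0.6] q [-0.52 -1.02  2.26 -0.01  1.87 -0.48]
```

arm_command:
  targets:
    - [[0.1,0,0,0,-5.7],[0.1,0.0385,0.0435,0.013,0],[0.1,0.0385,0.0435,0.013,0],[0.1,0.0385,0.0435,0.013,0],[0.1,0.0385,0.0435,0.013,0],[0.1,0.0385,0.0435,0.013,0],[0.1,0.0385,0.0435,0.013,0],[0.1,0.0385,0.0435,0.013,0],[0.1,0,0,0,0]]

```text
time_s: 14.1
ee_pos: [0.5045, 0.2136, 0.2505]
tool_rot: [[-0.047, 0.999, 0.016], [0.998, 0.047, -0.032], [-0.032, 0.015, -0.999]]
ft_force: [-0.3, 0.3, 0.1]
opening: 0.0769
gripper_force: 0.0
```

```bash
python3 - <<'E'
from h import *
c=arm.get_calibration("wrist"); p,d=arm.snapshot("wrist"); P=pts(d,c)
cv2.imwrite("pics/w2.png",p[:,:,::-1])
m=((P[...,2]>.098)&(P[...,2]<.116)&(d>0)&(P[...,1]>.1)).astype(np.uint8)
n,L,S,_=cv2.connectedComponentsWithStats(m)
for i in range(1,n):
    if S[i,4]>50: print(S[i].tolist(),[np.round(x,1) for x in rect(P[L==i][:,:2])])
rel([.503,.2205,.064])
E
```

```text
[263, 111, 28, 126, 3164] [array([502.5, 221.1]), array([ 24. , 118.4]), np.float64(2.4)]
[347, 131, 32, 74, 1933] [array([581.9, 232.5]), array([24.5, 68.9]), np.float64(2.1)]
t 14.15 p [0.5039 0.2126 0.2525] shift [ 0.014  -0.0038  0.1881] z [ 0.019 -0.031 -0.999] yaz 2.66 open 0.0769 grip 0.0 ft [-0.1 -0.6  0.2] q [ 0.32 -0.12  1.86 -0.04  1.39  0.28]
```

View pics/w2.png

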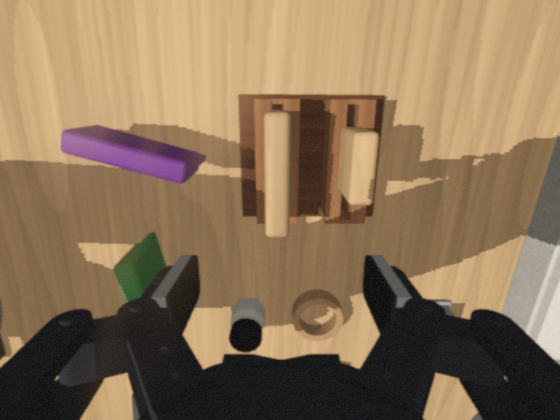

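The wrist view shows the wide handle at (277,175) and the small one at (358,167). I'll centre on the wide one, go down and grip.

arm_command:
  targets:
    - [[0.3,0.0146,-0.005,0.02,0],[0.3,0,0,0.05,0],[0.3,0,0,0.05,0],[0.3,0,0,0.04,0],[0.3,0,0,0.026,0],[0.3,0,0,0,0],[1,0,0,0,0],[1,0,0,0,0],[1,0,0,0,0],[1,0,0,0,0]]
  force: 100

```text
time_s: 15.4
ee_pos: [0.5044, 0.2212, 0.0725]
tool_rot: [[-0.043, 0.999, 0.028], [0.999, 0.044, -0.028], [-0.029, 0.026, -0.999]]
ft_force: [-2.8, 1.0, 7.1]
opening: 0.0228
gripper_force: 98.5
```

```bash
python3 -c "
from h import *
rel([.5025,.221,.064])"
```

```text
t 15.4 p [0.5044 0.2212 0.0725] shift [ 0.0002 -0.0021  0.0085] z [ 0.028 -0.028 -0.999] yaz 2.53 open 0.0228 grip 98.5 ft [-2.8  1.   7.1] q [ 0.33  0.05  2.01 -0.04  1.06  0.31]
```

arm_command:
  targets:
    - [[1,-0.0005,0.0005,-0.018,0],[1,-0.001,0.001,-0.03,0],[1,-0.001,0.001,-0.04,0],[1,-0.0015,0.0015,-0.05,0],[1,0,0,-0.05,0],[1,0,0,-0.05,0],[1,0,0,-0.05,0],[1,0,0,-0.04,0],[1,0,0,0,0],[1,0,0,0,0]]

```text
time_s: 16.65
ee_pos: [0.4988, 0.2261, 0.397]
tool_rot: [[-0.044, 0.999, 0.024], [0.999, 0.044, -0.029], [-0.031, 0.023, -0.999]]
ft_force: [0.5, -0.5, -3.3]
opening: 0.0226
gripper_force: 98.2
```

```bash
python3 - <<'E'
from h import *
rel([.97,.0,.40])
p,d=arm.snapshot("wrist"); cv2.imwrite("pics/w3.png",p[:,:,::-1])
from fr import frame
c=arm.get_calibration("top"); p,d=arm.snapshot("top"); P=pts(d,c)
m=(P[...,2]>.075)&(P[...,2]<.12)&(d>0)&(P[...,1]<-.1)&(P[...,1]>-.3)&(P[...,0]>.4)&(P[...,0]<.6); print("tab",rect(P[m][:,:2]))
frame(P,d)
E
```

```text
t 16.65 p [0.4988 0.2261 0.397 ] shift [-0.2464  0.4607  0.015 ] z [ 0.024 -0.029 -0.999] yaz 2.53 open 0.0226 grip 98.2 ft [ 0.5 -0.5 -3.3] q [ 0.35 -0.16  1.66 -0.04  1.63  0.3 ]
tab ((499.1336975097656, -207.55844116210938), (28.159942626953125, 14.607657432556152), 87.8890151977539)
[314, 176, 57, 52, 785] [[570.7, -211.5], [176.9, 162.4], 88.2]
[305, 197, 5, 6, 27] [[577.9, -101.6], [12.7, 15.8], 88.4]
[375, 199, 6, 6, 28] [[567.7, -322.1], [15.9, 17.2], 5.5]
```

View pics/w3.png

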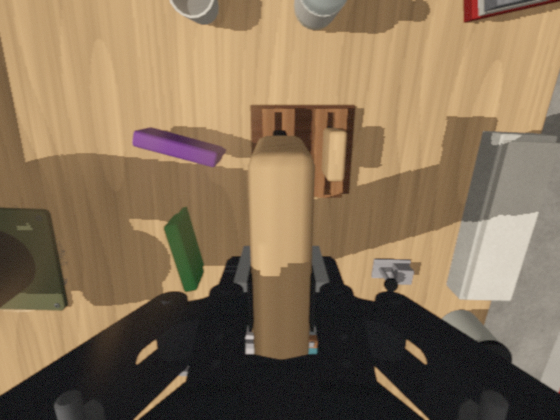

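The squeegee is held cleanly and the rack shows its near slot empty with the small squeegee still in place. Next: carry it outward, high up, and tilt.

arm_command:
  targets:
    - [[1,0,0,-0.03,5.1],[1,-0.023,0.053,-0.003,0],[1,-0.023,0.053,-0.003,0],[1,-0.023,0.053,-0.003,0],[1,-0.023,0.053,-0.003,0],[1,-0.023,0.053,-0.003,0],[1,-0.023,0.053,-0.003,0],[1,-0.023,0.053,-0.003,0],[1,-0.023,0.053,-0.003,0],[1,-0.021,0.05,0,0]]

```text
time_s: 18.0
ee_pos: [0.9394, 0.0091, 0.4626]
tool_rot: [[0.046, 0.999, 0.029], [0.999, -0.045, -0.029], [-0.028, 0.03, -0.999]]
ft_force: [1.6, -0.2, -1.1]
opening: 0.023
gripper_force: 98.8
```

```bash
python3 -c "
from h import *
rel([1.0,.0,.4])"
```

```text
t 18.0 p [0.9394 0.0091 0.4626] shift [-0.0045  0.059   0.0646] z [ 0.029 -0.029 -0.999] yaz -2.6 open 0.023 grip 98.8 ft [ 1.6 -0.2 -1.1] q [-0.04  0.96  0.11 -0.03  2.04 -0.01]
```

arm_command:
  targets:
    - [[1,0,0.055,0,0],[1,0,0.06,0,0],[1,0,0.06,0,0],[1,0,0.06,-0.015,0],[1,0,0.06,-0.015,0],[1,0,0.06,-0.015,0],[1,0,0.06,-0.015,0],[1,0,0.06,-0.015,0]]

```text
time_s: 19.0
ee_pos: [1.0396, -0.0092, 0.4346]
tool_rot: [[0.044, 0.952, 0.303], [0.999, -0.036, -0.03], [-0.017, 0.304, -0.953]]
ft_force: [0.4, -0.1, -2.0]
opening: 0.0227
gripper_force: 98.8
```

```bash
python3 -c "
from h import *
rel([1.0,.0,.4])"
```

```text
t 19.0 p [ 1.0396 -0.0092  0.4346] shift [ 0.008  -0.0486  0.0207] z [ 0.303 -0.03  -0.953] yaz -2.2 open 0.0227 grip 98.8 ft [ 0.4 -0.1 -2. ] q [-0.06  1.06  0.03 -0.01  1.75 -0.02]
```

arm_command:
  targets:
    - [[1,0,0.06,-0.015,0],[1,0,0.06,-0.015,0],[1,0,0.06,-0.015,0],[1,0,0.06,-0.015,0],[1,0,0.06,-0.015,0],[1,0,0.06,-0.015,0],[1,0,0.06,-0.015,0],[1,0,0.06,-0.015,0]]

```text
time_s: 20.0
ee_pos: [1.0674, -0.0186, 0.5501]
tool_rot: [[0.041, 0.825, 0.564], [0.999, -0.027, -0.032], [-0.011, 0.565, -0.825]]
ft_force: [-0.7, -0.8, -2.2]
opening: 0.023
gripper_force: 98.9
```

```bash
python3 -c "
from h import *
rel([1.0,.0,.4])"
```

```text
t 20.0 p [ 1.0674 -0.0186  0.5501] shift [ 0.0175 -0.1409  0.0852] z [ 0.564 -0.032 -0.825] yaz -1.9 open 0.023 grip 98.9 ft [-0.7 -0.8 -2.2] q [-0.07  0.97  0.03  0.01  1.55 -0.03]
```

34° now; about 4 more rows.

arm_command:
  targets:
    - [[1,0,0.06,0,0],[1,0,0.06,0,0],[1,0,0.06,0,0],[1,0,0.06,0,0],[1,0,0,0,0]]

```text
time_s: 20.62
ee_pos: [1.0877, -0.0226, 0.5914]
tool_rot: [[0.039, 0.736, 0.676], [0.999, -0.023, -0.033], [-0.009, 0.677, -0.736]]
ft_force: [0.4, 0.1, -1.3]
opening: 0.0228
gripper_force: 98.9
```

```bash
python3 - <<'E'
from h import *
# edge mid lies 55 mm ahead of the TCP along tool z; screen middle
R=np.array(arm.get_state()['tool_rot']); sc=np.array([.574,-.212,.042])
e=sc+[0,0,.10]; t=e-.055*R[:,2]; print("tcp target",t.round(4)); rel(t); rel(t+[0,0,.2])
print("lean",np.degrees(np.arccos(-R[2,2])),"level",np.degrees(np.arcsin(R[2,0])))
E
```

```text
tcp target [ 0.5368 -0.2102  0.1825]
t 20.625 p [ 1.0877 -0.0226  0.5914] shift [-0.2054 -0.6778 -0.0653] z [ 0.676 -0.033 -0.736] yaz -1.78 open 0.0228 grip 98.9 ft [ 0.4  0.1 -1.3] q [-0.07  0.95  0.03  0.02  1.42 -0.03]
t 20.625 p [ 1.0877 -0.0226  0.5914] shift [-0.2072 -0.5425 -0.2125] z [ 0.676 -0.033 -0.736] yaz -1.78 open 0.0228 grip 98.9 ft [ 0.4  0.1 -1.3] q [-0.07  0.95  0.03  0.02  1.42 -0.03]
lean 42.60401775751205 level -0.5210425780466841
```

arm_command:
  targets:
    - [[1,-0.019,-0.049,-0.0193,0],[1,-0.019,-0.049,-0.0193,0],[1,-0.019,-0.049,-0.0193,0],[1,-0.019,-0.049,-0.0193,0],[1,-0.019,-0.049,-0.0193,0],[1,-0.019,-0.049,-0.0193,0],[1,-0.019,-0.049,-0.0193,0],[1,-0.019,-0.049,-0.0193,0],[1,-0.019,-0.049,-0.0193,0],[1,-0.019,-0.049,-0.0193,0],[1,-0.018,-0.05,-0.0193,0],[1,0,0,0,0]]

```text
time_s: 22.12
ee_pos: [0.5825, -0.201, 0.4016]
tool_rot: [[0.041, 0.74, 0.671], [0.999, -0.025, -0.034], [-0.008, 0.672, -0.74]]
ft_force: [0.2, -0.2, -2.1]
opening: 0.0228
gripper_force: 99.1
```

```bash
python3 -c "
from h import *
rel([.537,-.210,.1875])"
```

```text
t 22.125 p [ 0.5825 -0.201   0.4016] shift [-0.0091 -0.1774  0.1283] z [ 0.671 -0.034 -0.74 ] yaz -1.91 open 0.0228 grip 99.1 ft [ 0.2 -0.2 -2.1] q [-0.57 -0.4   1.96  0.42  0.96 -0.67]
```

arm_command:
  targets:
    - [[1,-0.0015,-0.03,0.0214,0],[1,-0.0015,-0.03,0.0214,0],[1,-0.0015,-0.03,0.0214,0],[1,-0.0015,-0.03,0.0214,0],[1,0,0,0,0]]

```text
time_s: 22.75
ee_pos: [0.5538, -0.2055, 0.2575]
tool_rot: [[0.037, 0.741, 0.671], [0.999, -0.023, -0.03], [-0.006, 0.671, -0.741]]
ft_force: [0.4, -0.0, -1.5]
opening: 0.0229
gripper_force: 99.0
```

```bash
python3 - <<'E'
from h import *
rel([.537,-.210,.1875])
p,d=arm.snapshot("scene"); cv2.imwrite("pics/s4.png",cv2.resize(p[120:330,120:400,::-1],None,fx=2.5,fy=2.5))
E
```

```text
t 22.75 p [ 0.5538 -0.2055  0.2575] shift [-0.0047 -0.0594  0.0407] z [ 0.671 -0.03  -0.741] yaz -1.81 open 0.0229 grip 99.0 ft [ 0.4 -0.  -1.5] q [-0.62 -0.39  2.19  0.55  0.77 -0.87]
```

View pics/s4.png

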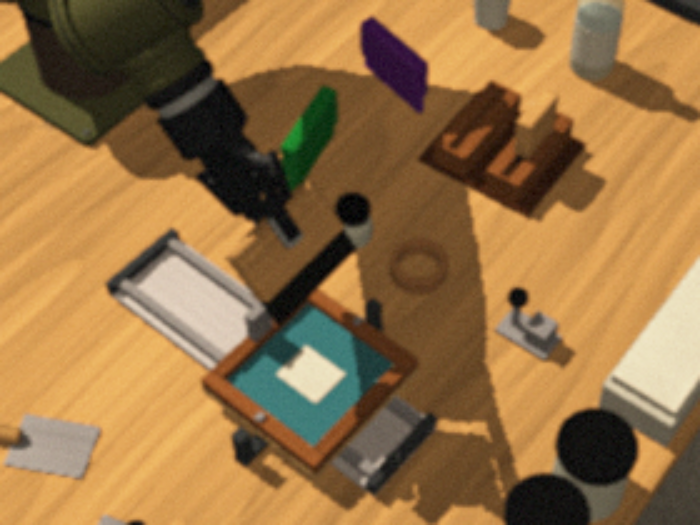

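The scene view shows the squeegee leaning towards the robot above the screen near (310,280), level and across the rail, with the rest undisturbed. Final descent.

arm_command:
  targets:
    - [[1,-0.002,-0.02,0.0135,0],[1,-0.002,-0.02,0.0135,0],[1,-0.001,-0.012,0.0085,0],[1,0,-0.006,0.004,0],[1,0,0,0,0],[1,0,0,0,0],[1,0,0,0,0],[1,0,0,0,0]]

```text
time_s: 23.8
ee_pos: [0.5386, -0.2116, 0.1933]
tool_rot: [[0.038, 0.737, 0.675], [0.999, -0.021, -0.033], [-0.01, 0.675, -0.737]]
ft_force: [-0.0, 0.2, -2.5]
opening: 0.0227
gripper_force: 99.0
```

```bash
python3 - <<'E'
from h import *
from fr import frame
rel([.537,-.210,.1875]); s=arm.get_state(); R=np.array(s['tool_rot']); e=np.array(s['ee_pos'])+.055*R[:,2]
print("edge rel screen",(e-[.574,-.212,.042]).round(4),"lean",np.degrees(np.arccos(-R[2,2])),"level",np.degrees(np.arcsin(R[2,0])),"y az",np.degrees(np.arctan2(R[1,0],R[0,0]))-90,np.abs(s['dq']).max())
c=arm.get_calibration("top"); p,d=arm.snapshot("top"); frame(pts(d,c),d)
p,d=arm.snapshot("scene"); P=pts(d,arm.get_calibration("scene"));frame(P,d); cv2.imwrite("pics/s5.png",cv2.resize(p[160:330,130:330,::-1],None,fx=3.5,fy=3.5))
E
```

```text
t 23.8 p [ 0.5386 -0.2116  0.1933] shift [ 0.0016 -0.0051  0.0031] z [ 0.675 -0.033 -0.737] yaz -1.64 open 0.0227 grip 99.0 ft [-0.   0.2 -2.5] q [-0.65 -0.36  2.28  0.65  0.68 -1.02]
edge rel screen [ 0.0017 -0.0014  0.1107] lean 42.49764390721889 level -0.5699502480716725 y az -2.159914295835904 0.003162973127042348
[314, 177, 27, 50, 368] [[571.3, -162.2], [80.2, 157.4], 89.1]
[340, 176, 31, 26, 171] [[631.1, -271.3], [119.6, 63.3], 50.4]
[305, 197, 5, 6, 29] [[578.1, -101.5], [12.7, 17.6], 87.8]
[375, 199, 6, 6, 30] [[568.4, -321.7], [16.5, 15.2], 83.3]
[363, 214, 8, 14, 71] [[508.8, -285.0], [22.6, 41.2], 87.1]
[248, 239, 35, 25, 205] [[590.8, -133.5], [20.2, 116.7], 86.7]
[266, 239, 7, 7, 29] [[581.7, -103.0], [17.5, 16.0], 82.8]
[201, 254, 64, 51, 477] [[569.9, -257.8], [159.6, 92.3], 0.4]
[265, 266, 13, 14, 19] [[647.8, -179.8], [52.9, 3.2], 88.1]
[213, 291, 8, 7, 30] [[572.7, -321.2], [15.4, 14.7], 88.1]
```

View pics/s5.png

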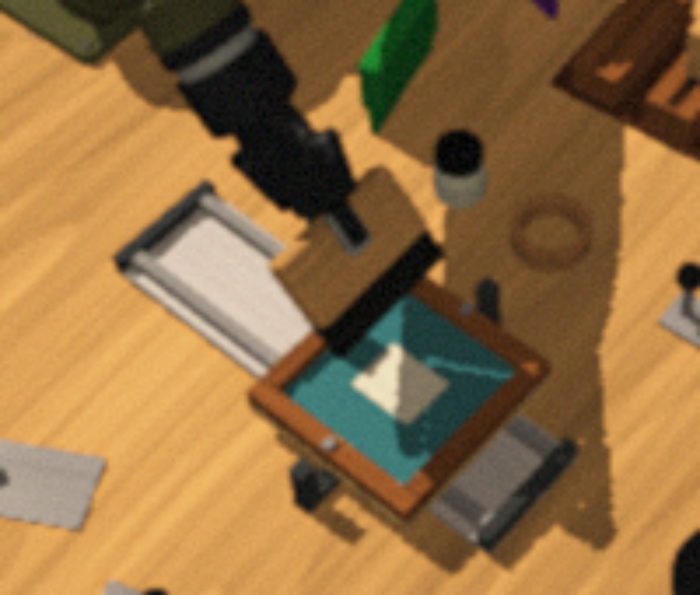

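The picture shows the blade (330–440, 240–350) level above the screen and clear of the frame, in a firm grip and at rest. Every value I measured is well inside its limit, so I'm handing in.

```bash
python3 -c "
from cell import arm
print(arm.close_job())"
```

```text
the job is handed in; nothing more can be done
None
```

I handed the job in at about 24 s; no verdict came back. By camera the carrier is within about 2 mm of the print station, and the arm holds the wide squeegee still about 11 cm above the screen's middle, level, across the rail and leaning 42°. The rows can't tilt the tool, so I got the lean by pushing the arm past its reach limit.

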